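# Put the dried bombilla away in the mate case

### The arm

A 7-joint arm with a two-finger parallel gripper is mounted at the origin on the work surface. World frame = base frame: x ahead of the robot, y to its left, z up, the work surface at z = 0. Lengths are in m, angles in rad, forces in N, time in s.
With the tool pointing down it reaches from about 0.425 to 0.875 m from the base axis. Payload 9.9 kg.
Tool frame: the origin (TCP) lies midway between the tips of the shut fingers; the grasp point (between the pads) lies manip.hold_point_z behind it (manip.hold_point_z is the distance from the TCP to the grasp point, in m); z points along the fingers, y is the line along which they close (so a half turn about z gives the same grasp; the last joint's range is limited). The gripper opens to 85 mm and grips with 20 to 120 N. Pads are 22 mm wide; open, the fingers measure 114 mm over their backs; the gripper's body (76 mm by 85 mm) begins 54 mm behind the grasp point. The pads swing forward as they close: fully open they stand 13 mm farther back than shut.
Start: joints at [-1.395, 0.576, 0.025, 1.437, -0.015, 1.129, -0.057], TCP at [0.173, 0.652, 0.231] pointing down, gripper open.
Joint ranges: [-2.76, 2.76], [-0.34, 2.15], [-1.52, 1.57], [0.19, 2.46], [-1.09, 4.23], [0.17, 1.99], [-2.82, 2.82]. Speed limits (rad/s): [2.22, 2.22, 3.01, 3.01, 3.14, 3.14, 3.14].

### API

Orientations are given as a unit quaternion [w, x, y, z].
In Python, from cell import manip gives the robot as it stands. The module is installed in compiled form; this text tells all that it offers.
- The arm moves only by the shell command python3 -m inch 'ROWS' [FORCE]. ROWS is JSON, a list that holds one entry, the list of rows, each a list of 5 numbers: the finger opening in m, from 0 to 0.0854, then the shift along the tool's x, y, z in m, then the turn about the tool's z in rad. A call has 1 to 12 rows; each row shifts and turns the commanded pose from where the row before left it, along the tool's axes as they then stand; what a row does not reach is not made up. A row lasts 1/12 s, in which the tool goes at most 41.7 mm and 7.16 degrees, less where a joint would pass 70% of its speed; a pose out of reach is approached as far as the arm can. A call is refused whole if a number of a shift passes 0.0417 or a number of a turn 0.125, either way. A call with a gripper value outside its range is refused whole. The fingers move at their own pace and stop on an object; FORCE is the grip in N (left out, the last holds). Time passes only in rows, so rows that do not move let the fingers close. It gives the time, the measured TCP pose, the force, the opening and the grip force at its end, in the units of the state.
- manip.get_obs(): the state, without advancing time (a new reading comes with each control period).
- manip.camera(name): name is "side" or "top"; returns a dict with "img" (420x560x3 uint8, red, green, blue), "intrinsics" (3x3 intrinsics, pixels), "R" (3x3) and "t" (3): a world point X has camera coordinates R X + t. Camera axes: x right, y down, z forward; pixel columns grow to the right and rows downward; lengths in m; the calibration is good to about 2 mm. A picture is of the moment at which its call begins. There is no depth.
- manip.sign_off(): hands the job in; it is judged then, once.
The state is a dict: "time": time; "q": joint angles; "dq": joint speeds; "joint_efforts": joint torques, N m; "tool_pos": TCP position; "orientation": TCP orientation; "ft_force": force on the tool from outside, world axes, zero at the start; "wrist_torque": the same for the moment, N m; "finger_gap": opening from 0.0 (shut) to 1.0 (fully open); "grasp_force": force on a finger pad.
Only numpy, scipy, OpenCV 4.12 (cv2) and the standard library are available. Lean on these libraries where they do the work, as an engineer would, in place of code of your own. Each camera call takes 0.05 s, during which the arm holds its last target. There are 200 camera calls.

### The job

The bombilla has dried on its leaning rest and should go back in the wooden mate case. Lift the case's lid by its front pull until it rests right back on its stop, without flinging it, then take the bombilla and lay it down flat along the wide bay of the case, on both battens and without dropping it. Leave the lid open on its stop, and do not disturb the other things on the flap.

Things in the scene. Friction and masses are not known exactly. Their poses are not given: they have to be found in the camera images.
- case: Fixed low wooden mate case, 175 (x) x 150 (y) x 60 mm high without lid; walls 5, floor 6 mm. Origin: centre of the underside; x points from the front (pull side) to the hinge at the far edge, z up. A divider 46 mm high at y = -20 to -25 mm parts the wide bay (y -20 to +70, x -82.5 to +82.5 mm) from a narrow bay with a brush. Two stop posts 90 mm high behind the hinge.
- case_bay (a point): Middle of the wide bay at the height of its battens' tops: point (0, 25, 18) mm of the case, axes as the case's. The two battens cross the bay at x = +50 and -50 mm, 20 mm wide, tops 12 mm above the bay's floor.
- case_lid (a joint): Lid angle in rad: 0 shut (may start up to 0.1 ajar), grows as the front edge rises; 1.745 (100 degrees) is resting on its stop, leaning 10 degrees back past upright. Stiff friction hinge: the lid stays where it is left; about 2 to 4 N at the pull moves it.
- case_hinge (a point): On the hinge line, mid-width: point (87.5, 0, 60) mm of the case. Axes turn with the lid; shut, they are the case's; y is the hinge axis. The lid is a board 175 mm long (towards its own -x), 150 wide, 10 thick (its own z 0 to 10 mm).
- case_pull (a point): Grip point on the lid's pull, a square wooden bar 12 x 12 mm sticking out 42 mm from the middle of the lid's front edge; the point is 26 mm out from that edge, at lid coordinates (-201, 0, 6) mm from the hinge. Axes turn with the lid; the sides to pinch face along y. Free space around it.
- rest: Fixed wooden leaning rest: base 160 (x) x 80 (y) x 14 mm, a trough with a toe at its near (-x) end, an open fork on a post at its far (+x) end, 125 mm high. Origin: on the underside, 80 mm before (-x) the base's middle; z up. The bombilla's middle starts at (80, 0, 88) mm, rising towards +x at 30 degrees; its shaft is free from -35 to +48 mm along its length; it lifts straight up and out.
- bombilla_mid (a point): Middle of the loose steel bombilla (metal straw), 145 mm long, about 45 g. Its x axis runs along the shaft (round, 9 mm) to the mouthpiece at +75 mm; the other end, -38 to -70 mm, is a flat filter 20 wide (y), 11 mm thick (z). Starts leaning in the rest, filter end low. Lying on the battens its axis is about 5 mm above their tops.
- gourd: Bystander: mate gourd in its turned rubberwood holder, 90 mm across, 109 mm high, 0.35 kg. Origin: centre of the underside.
- bowl: Bystander: small glass bowl, 100 mm across, 45 mm high. Origin: centre of the underside.
- yerbera: Bystander: green plastic yerbera with a clip-on lid, 90 x 90 x 150 mm. Origin: centre of the underside.
- thermos: Bystander: steel thermos flask, 84 mm across, 240 mm high. Origin: centre of the underside.
- jar: Bystander: glass jar with a steel cap, 68 mm across, 85 mm high. Origin: centre of the underside.
- tin: Bystander: aluminium tin with a lid, 104 x 74 x 66 mm. Origin: centre of the underside.
- scoop: Bystander: spoon-shaped scoop lying flat, about 170 mm long along its x axis. Origin: under its middle.
Mind the look-alikes: they are no part of the job. Of the things that look like the part that bears bombilla_mid, the smaller one is meant.

How it is judged:
On the way, in this order (a step that is already met when the one before it is completed fails the run):
1. the lid rests on its stop (within 3 degrees) (value of joint case_lid above 1.69 rad), for 0.2 s.
2. the bombilla lies in the wide bay with the lid still on its stop (value of joint case_lid above 1.69 rad and x of bombilla_mid in the frame of case_bay between -0.02 and 0.02 m and y of bombilla_mid in the frame of case_bay between -0.045 and 0.045 m and z of bombilla_mid in the frame of case_bay below 0.013 m), for 0.2 s.
At the end, for the whole second after the job is handed in: The lid is within 3 degrees of its stop. The released bombilla lies still in the wide bay, either way round, on both battens: middle within 20 mm of the bay's middle lengthways and inside its width, axis 1 to 10 mm above the batten tops, level within 5 degrees (value of joint case_lid above 1.69 rad and x of bombilla_mid in the frame of case_bay between -0.02 and 0.02 m and y of bombilla_mid in the frame of case_bay between -0.045 and 0.045 m and z of bombilla_mid in the frame of case_bay between 0.001 and 0.01 m and angle between bombilla_mid's own x axis and vertical between 1.48 and 1.66 rad and linear speed of bombilla below 0.02 m/s); the robot touches nothing.
It fails at once if the lid is flung (turns faster than 3 rad/s) (velocity of joint case_lid above 3 rad/s or velocity of joint case_lid below -3 rad/s).
It fails at once if the bombilla is dropped (moves faster than 0.5 m/s while out of the fingers) (linear speed of bombilla above 0.5 m/s and contact force between bombilla and the fingers below 0.05 N).
It fails at once if a bystander is shifted by more than 30 mm (distance of any of gourd, bowl, yerbera, thermos, jar, tin, scoop from where it was at the start of the episode above 0.03 m).
It also fails if it takes over 70 s, if anything falls off the work surface, if the arm or the gripper's body presses on something with over 40 N, if the wrist force passes 120 N, or if a joint passes its speed limit or range.

## Working session

There is one attempt and no reset: what is moved stays moved. The work goes in short steps, Python scripts to look and compute and a shell command to move; the robot and the scene stay as the last step left them, time stands still between calls to the robot, and variables do not carry over. Pictures are saved under pics/ and viewed, at most 10 in all, crops included, and the job is handed in when it is done.

```bash
mkdir -p pics; cat > h.py <<'E'
import numpy as np, cv2
from cell import manip
from scipy.spatial.transform import Rotation as Ro
def cam(n,f=None):
    c=manip.camera(n)
    if f: cv2.imwrite(f,c["img"][:,:,::-1])
    return c
def ray(c,uv):
    K,R,t=map(np.array,(c["intrinsics"],c["R"],c["t"]))
    d=R.T@np.linalg.inv(K)@np.array([uv[0],uv[1],1.]); return -R.T@t,d
def atz(c,uv,z):
    o,d=ray(c,uv); return o+d*(z-o[2])/d[2]
def proj(c,X):
    K,R,t=map(np.array,(c["intrinsics"],c["R"],c["t"]))
    p=K@(R@np.array(X,float)+t); return p[:2]/p[2]
def toolR(o): return Ro.from_quat([o[1],o[2],o[3],o[0]]).as_matrix()
E
python3 - <<'E'
from h import *
o=manip.get_obs(); print(manip.hold_point_z,o)
print(toolR(o["orientation"]).round(3))
for n in("top","side"):
    c=cam(n,f"pics/{n}0.png"); print(n,ray(c,(280,210)),c["intrinsics"])
    im=cv2.resize(c["img"][:,:,::-1],(800,600),interpolation=cv2.INTER_CUBIC); cv2.imwrite(f"pics/{n}0b.png",im)
E
```

```text
0.0187 {'time': 0.0, 'q': array([-1.39479848,  0.57653579,  0.02488419,  1.43791862, -0.01498987,
        1.12898548, -0.05649776]), 'dq': array([ 0.00116358, -0.00097062,  0.00098215, -0.00102638,  0.00030594,
       -0.00117295, -0.00129857]), 'joint_efforts': array([ 8.81140368e-04, -7.65761733e+01,  2.25123927e+00, -2.85960925e+01,
        1.55463873e-02,  1.28078126e-02,  2.38453822e-06]), 'tool_pos': array([0.17330153, 0.65190463, 0.23043734]), 'orientation': array([-4.88716582e-05,  1.29530455e-01,  9.91575096e-01, -8.29669501e-04]), 'ft_force': array([ 0.31054227, -0.52093955,  0.34714518]), 'wrist_torque': array([-0.0488864 , -0.01391328, -0.02496857]), 'grasp_force': 0.0, 'finger_gap': 0.9979380070579483}
[[-0.966  0.257 -0.   ]
 [ 0.257  0.966 -0.002]
 [-0.    -0.002 -1.   ]]
top (array([ 0.47557149, -0.01441488,  1.19739466]), array([ 0.06848507,  0.02353066, -0.99752831])) [[462.88498714   0.         280.60596186]
 [  0.         462.88498714 201.91714704]
 [  0.           0.           1.        ]]
side (array([ 0.12091453, -0.63855647,  1.03815187]), array([ 0.35754143,  0.5245472 , -0.77270583])) [[472.11494472   0.         283.18069517]
 [  0.         472.11494472 208.19915776]
 [  0.           0.           1.        ]]
```

View pics/top0b.png

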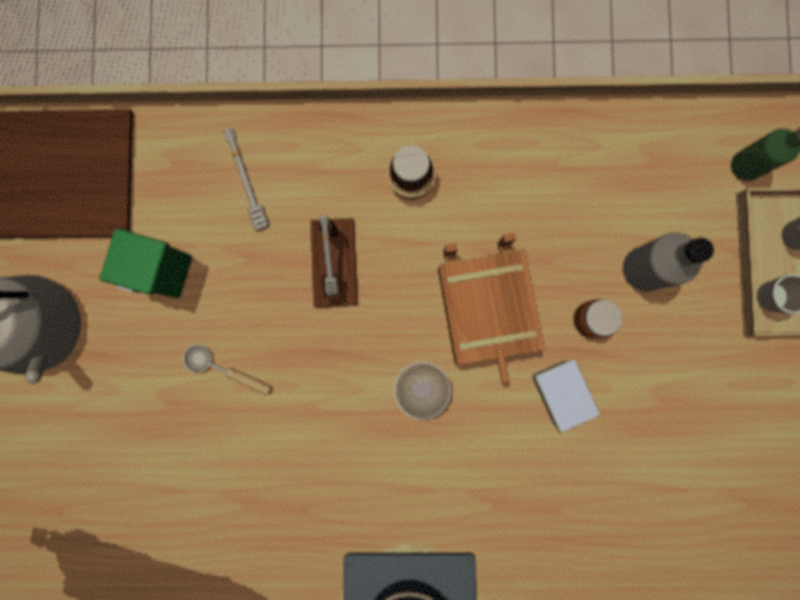

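View pics/side0b.png

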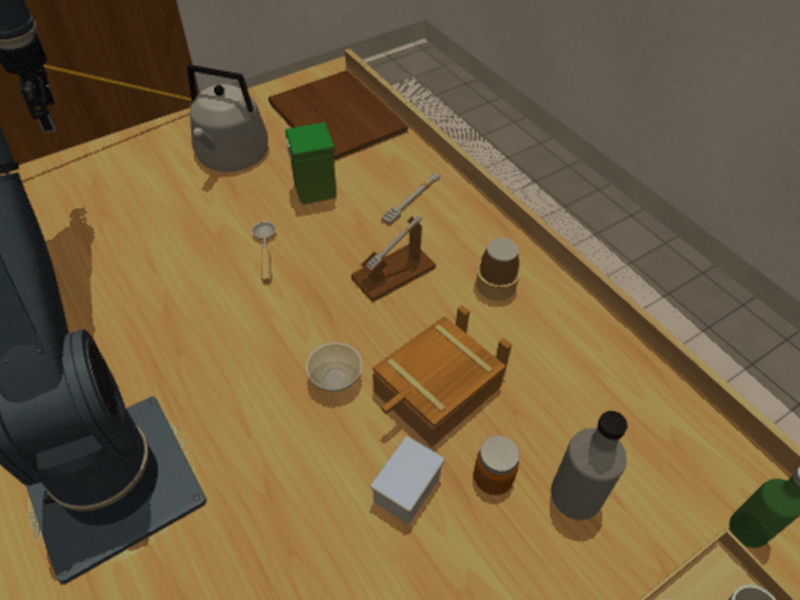

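The top view shows the lid with corners at about (441,266), (525,250), (542,352) and (457,366) in 800 px coordinates, with the pull tip at (505,383). The rest base is at (311..357, 219..307), with the leaning bombilla running from (325,218) to (331,290). The larger look-alike lies flat at (245,180).

```bash
python3 - <<'E'
from h import *
c=cam("top"); s=cam("side"); k=1/1.42857
P=lambda u,z:atz(c,np.array(u)*k,z).round(4)
print("tcp proj",proj(c,[.173,.652,.231])/k,proj(s,[.173,.652,.231])/k)
print("lid",[P(u,.07) for u in [(441,266),(525,250),(542,352),(457,366)]],"pull",P((505,383),.066), P((500,362),.066))
print("rest",[P(u,.014) for u in [(311,219),(355,219),(357,305),(314,307)]])
print("bomb",P((325,218),.125),P((331,290),.053))
for n,cc,x0,y0,w,h in[("t",c,200,140,190,142),("s",s,235,140,140,105)]:
    im=cc["img"][y0:y0+h,x0:x0+w,::-1]; cv2.imwrite(f"pics/{n}1.png",cv2.resize(im,(800,int(800*h/w)),interpolation=cv2.INTER_CUBIC))
E
```

```text
tcp proj [-45.72228282 559.26056455] [ 52.40523684 122.88587944]
lid [array([ 0.6109, -0.0585,  0.07  ]), array([ 0.6372, -0.2025,  0.07  ]), array([ 0.4631, -0.2273,  0.07  ]), array([ 0.4404, -0.0836,  0.07  ])] pull [ 0.4113 -0.1645  0.066 ] [ 0.4466 -0.1567  0.066 ]
rest [array([0.7057, 0.1745, 0.014 ]), array([0.7048, 0.0944, 0.014 ]), array([0.5484, 0.0908, 0.014 ]), array([0.5454, 0.1682, 0.014 ])]
bomb [0.6855 0.1337 0.125 ] [0.5725 0.1327 0.053 ]
```

View pics/t1.png

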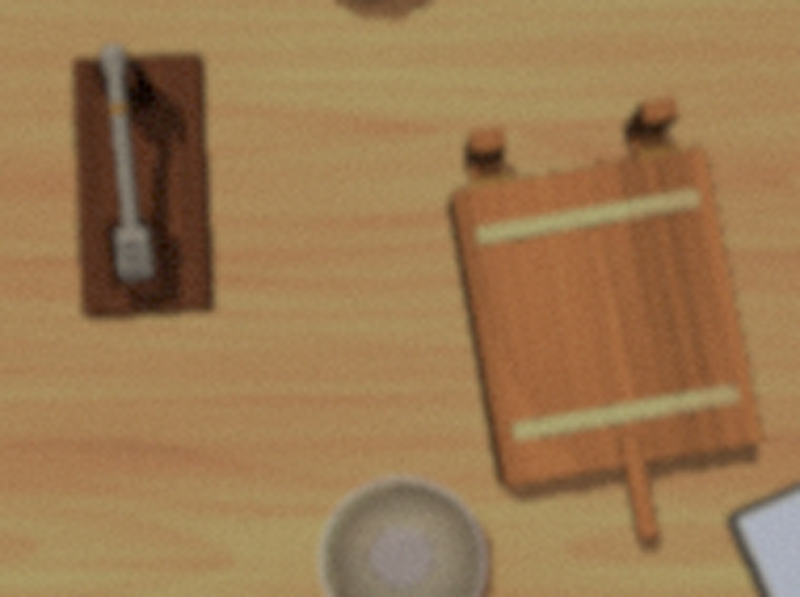

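View pics/s1.png

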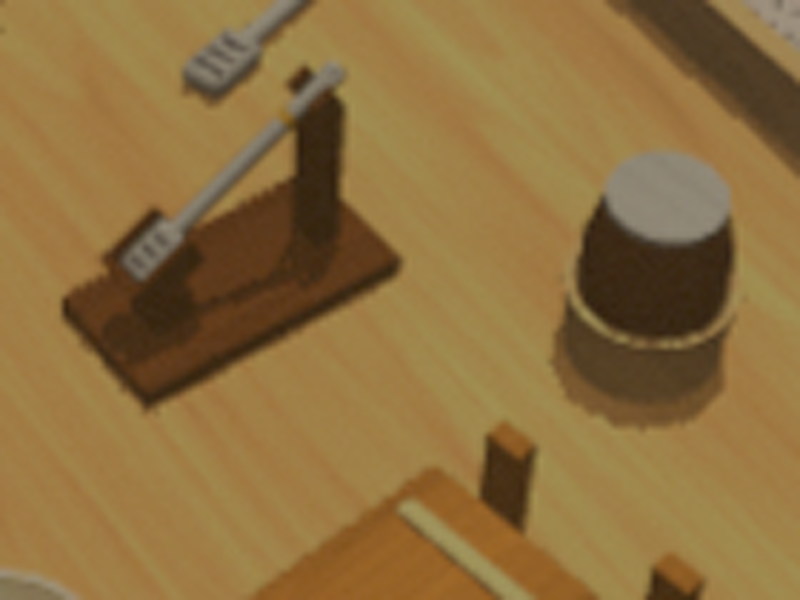

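The rest base centre is about (0.626, 0.132) with yaw about 2°. The lid centre is about (0.538, -0.143) with yaw about 8.8°, and the sizes agree with those given. Next I turn the tool and go above the pull.

```bash
python3 -m inch '[[[0.035,0,0,0,-0.104],[0.035,0,0,0,-0.104],[0.035,0,0,0,-0.103],[0.035,0,0,0,-0.103],[0.035,0,0,0,0]]]' 20
python3 -m inch '[[[0.035,-0.018,-0.037,0,0],[0.035,-0.018,-0.037,0,0],[0.035,-0.018,-0.037,0,0],[0.035,-0.018,-0.037,0,0],[0.035,-0.018,-0.037,0,0],[0.035,-0.018,-0.037,0,0],[0.035,-0.018,-0.037,0,0],[0.035,-0.018,-0.037,0,0],[0.035,-0.018,-0.037,0,0],[0.035,-0.018,-0.037,0,0],[0.035,-0.018,-0.037,0,0],[0.035,-0.014,-0.033,0,0]]]'
python3 -m inch '[[[0.035,0.008,-0.036,0,0],[0.035,0.008,-0.036,0,0],[0.035,0.008,-0.036,0,0],[0.035,0.008,-0.036,0,0],[0.035,0.008,-0.036,0,0],[0.035,0.008,-0.036,0,0],[0.035,0.008,-0.036,0,0],[0.035,0.008,-0.036,0,0],[0.035,0.008,-0.036,0,0],[0.035,0.008,-0.036,0,0],[0.035,0.007,-0.036,0.0,0],[0.035,0,0,0.03,0]]]'
cat > st.py <<'E'
from h import *
import sys
# usage: st.py x y z [yaw of tool y, deg]: remaining shift in tool axes
o=manip.get_obs(); R=toolR(o["orientation"]); p=o["tool_pos"]
yaw=np.degrees(np.arctan2(R[1,1],R[0,1]))
print("t%.1f"%o["time"],p.round(4),"yaw %.1f"%yaw,"gap %.3f"%o["finger_gap"],"F",o["ft_force"].round(1),"grip %.1f"%o["grasp_force"],"q",o["q"].round(2))
a=list(map(float,sys.argv[1:]))
if a: print("shift",(R.T@(np.array(a[:3])-p)).round(4))
if len(a)>3: print("turn %.3f"%-np.radians(a[3]-yaw))
E
python3 st.py .424 -.1605 .0475 98.8
python3 - <<'E'
from h import *
for n,x0,y0,w,h in[("top",290,200,140,105),("side",220,200,160,120)]:
    c=cam(n); im=c["img"][y0:y0+h,x0:x0+w,::-1]; cv2.imwrite(f"pics/{n}2.png",cv2.resize(im,(800,600),interpolation=cv2.INTER_CUBIC))
    k=800/w
    for ang in(0,.05,.1):  # predicted pull end top corners
        e=np.array([.538,-.143,0]); X=np.array([.988,.153,0]);Z=np.array([0,0,1])
        L=lambda x,z:e+.0875*X+.06*Z+x*(np.cos(ang)*X-np.sin(ang)*Z)+z*(np.sin(ang)*X+np.cos(ang)*Z)
        print(n,ang,[((proj(c,L(*q))-[x0,y0])*k).round(0) for q in[(-.217,.012),(-.175,.01)]])
E
```

```text
time: 0.62
tool_pos: [0.1736, 0.6522, 0.2311]
orientation: [-0.0, -0.079, 0.997, -0.0]
ft_force: [0.4, 0.0, -0.5]
finger_gap: 0.411
grasp_force: 0.0
time: 1.62
tool_pos: [0.4519, 0.2476, 0.2315]
orientation: [0.0, -0.074, 0.997, -0.0]
ft_force: [0.2, 0.0, -0.3]
finger_gap: 0.412
grasp_force: 0.0
time: 2.62
tool_pos: [0.4271, -0.1627, 0.2051]
orientation: [0.004, -0.071, 0.997, -0.003]
ft_force: [1.1, -1.0, -0.4]
finger_gap: 0.409
grasp_force: 0.0
t2.6 [ 0.4271 -0.1627  0.2051] yaw 98.1 gap 0.409 F [ 1.1 -1.  -0.4] grip 0.0 q [ 0.12  0.28  0.17  2.04 -0.06  0.81  2.05]
shift [0.004  0.0037 0.1575]
turn -0.012
top 0 [array([361., 393.]), array([343., 294.])]
top 0.05 [array([364., 392.]), array([345., 292.])]
top 0.1 [array([367., 390.]), array([348., 290.])]
side 0 [array([231., 444.]), array([298., 394.])]
side 0.05 [array([232., 431.]), array([299., 383.])]
side 0.1 [array([234., 417.]), array([301., 372.])]
```

View pics/side2.png

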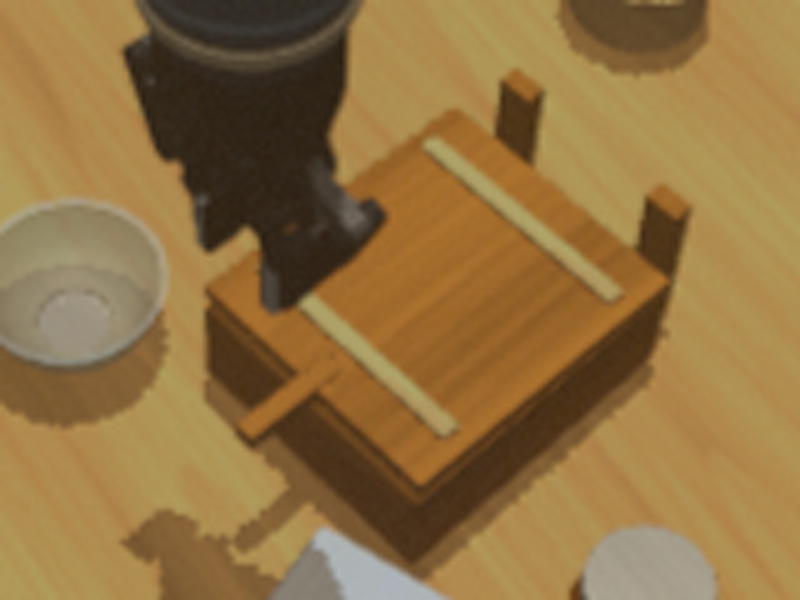

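The side view shows the pull's tip (top end) at about crop (247,430), with the lid slightly ajar. I'll triangulate the pull tip, the lid corners and a post top.

```bash
python3 - <<'E'
from h import *
c=cam("top"); s=cam("side")
def tri(a,b):
    (o1,d1),(o2,d2)=ray(c,a),ray(s,b)
    d1/=np.linalg.norm(d1); d2/=np.linalg.norm(d2)
    A=np.stack([d1,-d2],1); l=np.linalg.lstsq(A,o2-o1,rcond=None)[0]
    p,q=o1+l[0]*d1,o2+l[1]*d2; return ((p+q)/2).round(4),"miss %.4f"%np.linalg.norm(p-q)
T=lambda u:np.array(u)/4.2105+[200,140]
S=lambda u:np.array(u)/5+[220,200]
for n,a,b in[("pulltip",(650,536),(247,430)),("FL",(508,484),(207,293)),("FR",(758,445),(420,490)),("BL",(455,193),(455,108)),("BR",(705,150),(668,283)),("postL",(487,139),(522,80)),("postR",(657,108),(668,198))]:
    print(n,tri(T(a),S(b)))
E
```

```text
pulltip (array([ 0.4155, -0.1652,  0.0826]), 'miss 0.0033')
FL (array([ 0.4442, -0.0857,  0.0726]), 'miss 0.0018')
FR (array([ 0.4671, -0.2298,  0.0725]), 'miss 0.0053')
BL (array([ 0.6131, -0.0577,  0.0708]), 'miss 0.0033')
BR (array([ 0.637 , -0.2032,  0.0702]), 'miss 0.0033')
postL (array([ 0.6411, -0.0754,  0.0936]), 'miss 0.0031')
postR (array([ 0.6586, -0.173 ,  0.0902]), 'miss 0.0030')
```

```bash
python3 st.py .428 -.162 .051 99.1
python3 -m inch '[[[0.035,0,0,0.03,-0.017],[0.035,0,0,0.03,0],[0.035,0,0,0.02,0],[0.035,0,0,0,0]]]'
python3 st.py .428 -.162 .051 99.1
```

```text
t2.8 [ 0.425  -0.154   0.2014] yaw 98.7 gap 0.410 F [-0.7  0.3  0.3] grip 0.0 q [ 0.12  0.29  0.17  2.04 -0.06  0.82  2.04]
shift [-0.002  -0.0085  0.1504]
turn -0.007
time: 3.15
tool_pos: [0.4245, -0.1528, 0.1195]
orientation: [-0.002, -0.086, 0.996, 0.001]
ft_force: [-0.9, 0.6, 0.2]
finger_gap: 0.406
grasp_force: 0.0
t3.1 [ 0.4245 -0.1528  0.1195] yaw 99.9 gap 0.406 F [-0.9  0.6  0.2] grip 0.0 q [ 0.14  0.41  0.13  2.15 -0.1   0.59  2.09]
shift [-0.0021 -0.0098  0.0685]
turn 0.014
```

```bash
python3 -m inch '[[[0.035,-0.002,-0.010,0.02,0.014],[0.035,0,0,0.025,0],[0.035,0,0,0.023,0],[0.035,0,0,0,0],[0.035,0,0,0,0]]]'
python3 st.py .428 -.162 .051 99.1
```

```text
time: 3.57
tool_pos: [0.4295, -0.1635, 0.0543]
orientation: [-0.0, -0.079, 0.997, 0.0]
ft_force: [0.1, 0.2, 0.8]
finger_gap: 0.408
grasp_force: 0.0
t3.6 [ 0.4295 -0.1635  0.0543] yaw 99.0 gap 0.408 F [0.1 0.2 0.8] grip 0.0 q [ 0.19  0.54  0.1   2.19 -0.13  0.42  2.13]
shift [0.0012 0.0017 0.0033]
turn -0.001
```

```bash
python3 -m inch '[[[0.0,0.001,0.002,0.003,0],[0.0,0,0,0,0],[0,0,0,0,0],[0,0,0,0,0],[0,0,0,0,0],[0,0,0,0,0]]]' 30
python3 st.py
python3 - <<'E'
import numpy as np
# arc of grip point about hinge: tool x = -case x, tool z = down
r=.203;z=.006
P=lambda t:np.array([-r*np.cos(t)+z*np.sin(t), r*np.sin(t)+z*np.cos(t)])
th=np.linspace(.03,1.765,33); p=np.array([P(t) for t in th]); d=np.diff(p,axis=0)*1000
for k in range(0,32,4): print(k,(-d[k:k+4]).round(1).tolist())
E
```

```text
time: 4.07
tool_pos: [0.4284, -0.1622, 0.0508]
orientation: [0.001, -0.079, 0.997, -0.0]
ft_force: [1.5, 0.4, 0.6]
finger_gap: 0.137
grasp_force: 34.9
t4.1 [ 0.4284 -0.1622  0.0508] yaw 99.0 gap 0.137 F [1.5 0.4 0.6] grip 34.9 q [ 0.19  0.54  0.1   2.2  -0.13  0.4   2.13]
0 [[-1.0, -11.0], [-1.5, -10.9], [-2.1, -10.8], [-2.7, -10.7]]
4 [[-3.3, -10.5], [-3.9, -10.3], [-4.4, -10.1], [-4.9, -9.8]]
8 [[-5.5, -9.6], [-6.0, -9.2], [-6.5, -8.9], [-6.9, -8.5]]
12 [[-7.4, -8.2], [-7.8, -7.7], [-8.2, -7.3], [-8.6, -6.8]]
16 [[-9.0, -6.4], [-9.3, -5.9], [-9.6, -5.4], [-9.9, -4.8]]
20 [[-10.1, -4.3], [-10.4, -3.7], [-10.5, -3.2], [-10.7, -2.6]]
24 [[-10.8, -2.0], [-10.9, -1.4], [-11.0, -0.8], [-11.0, -0.2]]
28 [[-11.0, 0.4], [-11.0, 1.0], [-10.9, 1.6], [-10.8, 2.2]]
```

Gripped at 12 mm. I'll lift along the arc.

```bash
python3 -m inch '[[[0,-0.001,0,-0.011,0],[0,-0.0015,0,-0.011,0],[0,-0.002,0,-0.011,0],[0,-0.0025,0,-0.0105,0],[0,-0.0035,0,-0.0105,0],[0,-0.004,0,-0.0105,0],[0,-0.0045,0,-0.010,0],[0,-0.005,0,-0.010,0]]]'
python3 -m inch '[[[0,-0.0055,0,-0.0095,0],[0,-0.006,0,-0.009,0],[0,-0.0065,0,-0.009,0],[0,-0.007,0,-0.0085,0],[0,-0.0075,0,-0.008,0],[0,-0.008,0,-0.0075,0],[0,-0.008,0,-0.0075,0],[0,-0.0085,0,-0.007,0]]]'
python3 st.py
```

```text
time: 4.73
tool_pos: [0.4507, -0.1585, 0.135]
orientation: [-0.001, -0.078, 0.997, 0.0]
ft_force: [2.8, -0.9, -5.3]
finger_gap: 0.133
grasp_force: 34.1
time: 5.4
tool_pos: [0.5059, -0.1493, 0.2004]
orientation: [-0.002, -0.078, 0.997, 0.0]
ft_force: [-1.1, -0.2, -4.1]
finger_gap: 0.133
grasp_force: 34.6
t5.4 [ 0.5059 -0.1493  0.2004] yaw 99.0 gap 0.133 F [-1.1 -0.2 -4.1] grip 34.6 q [ 0.08  0.4   0.17  1.87 -0.08  0.89  2.01]
```

```bash
python3 -m inch '[[[0,-0.009,0,-0.0065,0],[0,-0.0095,0,-0.006,0],[0,-0.0095,0,-0.0055,0],[0,-0.010,0,-0.005,0],[0,-0.010,0,-0.0045,0],[0,-0.0105,0,-0.0035,0],[0,-0.0105,0,-0.003,0],[0,-0.0105,0,-0.0025,0]]]'
python3 -m inch '[[[0,-0.011,0,-0.002,0],[0,-0.011,0,-0.0015,0],[0,-0.011,0,-0.001,0],[0,-0.011,0,0,0],[0,-0.011,0,0.0005,0],[0,-0.009,0,0.001,0],[0,-0.006,0,0.001,0],[0,-0.005,0,0.001,0],[0,-0.003,0,0.0005,0]]]'
python3 st.py
```

```text
time: 6.07
tool_pos: [0.5847, -0.1363, 0.2369]
orientation: [-0.002, -0.079, 0.997, 0.001]
ft_force: [-4.0, 2.4, 1.3]
finger_gap: 0.134
grasp_force: 36.7
time: 6.82
tool_pos: [0.6632, -0.1233, 0.2379]
orientation: [-0.001, -0.079, 0.997, 0.001]
ft_force: [-4.3, 4.8, 5.6]
finger_gap: 0.129
grasp_force: 39.9
t6.8 [ 0.6632 -0.1233  0.2379] yaw 99.1 gap 0.129 F [-4.3  4.8  5.6] grip 39.9 q [ 0.02  0.58  0.16  1.43 -0.1   1.14  1.93]
```

```bash
python3 -m inch '[[[0,-0.004,0,0.001,0],[0,-0.003,0,0.0005,0],[0,-0.002,0,0.0,0],[0,0,0,0,0]]]'
python3 -m inch '[[[0,-0.002,0,0,0],[0,-0.002,0,0.0,0],[0,0,0,0,0]]]'
```

```text
time: 7.15
tool_pos: [0.6718, -0.1219, 0.2361]
orientation: [-0.001, -0.079, 0.997, 0.001]
ft_force: [-1.2, 4.8, 4.0]
finger_gap: 0.132
grasp_force: 39.8
time: 7.4
tool_pos: [0.6728, -0.1218, 0.2358]
orientation: [-0.004, -0.079, 0.997, 0.001]
ft_force: [-15.0, 5.2, 8.2]
finger_gap: 0.137
grasp_force: 40.4
```

The force rise says it is on the stop. I'll release, rise, and head for the bombilla.

```bash
python3 -m inch '[[[0.03,0.002,0,0,0],[0.03,0,0,0,0],[0.03,0,0,0,0],[0.03,0,0,0,0],[0.03,0,0,-0.01,0],[0.03,0,0,-0.02,0],[0.03,0,0,-0.03,0],[0.03,0,0,-0.02,0],[0.03,0,0,0,0]]]' 20
python3 st.py .626 .132 .25 91.8
```

```text
time: 8.15
tool_pos: [0.676, -0.1239, 0.3222]
orientation: [0.004, -0.078, 0.997, -0.001]
ft_force: [0.1, -0.4, -0.2]
finger_gap: 0.354
grasp_force: 0.0
t8.2 [ 0.676  -0.1239  0.3222] yaw 99.0 gap 0.354 F [ 0.1 -0.4 -0.2] grip 0.0 q [ 0.02  0.54  0.18  1.26 -0.09  1.33  1.92]
shift [0.0099 0.2608 0.0714]
turn 0.125
```

```bash
python3 -m inch '[[[0.03,0.001,0.037,0,0],[0.03,0.001,0.037,0,0],[0.03,0.001,0.037,0,0],[0.03,0.001,0.037,0,0],[0.03,0.001,0.037,0.0,0],[0.03,0.002,0.037,0.0,0],[0.03,0.003,0.037,0.02,0.0],[0.03,0,0,0.03,0.0],[0.03,0,0,0.02,0.063],[0.03,0,0,0,0.062],[0.03,0,0,0,0]]]'
python3 - <<'E'
from h import *
c=cam("top");s=cam("side")
t=c["img"][100:282,180:425,::-1]; g=s["img"][120:310,220:420,::-1]
a=np.hstack([cv2.resize(t,(400,300),interpolation=cv2.INTER_CUBIC),cv2.resize(g,(400,380),interpolation=cv2.INTER_CUBIC)[:300]])
a=np.hstack([cv2.resize(t,(400,300)),cv2.resize(g[:150],(400,300))]); cv2.imwrite("pics/both3.png",cv2.resize(a,(800,300)))
g=g[:150]; cv2.imwrite("pics/s3.png",cv2.resize(g,(800,600),interpolation=cv2.INTER_CUBIC))
# predicted bombilla in this crop
X=np.array([np.cos(.031),np.sin(.031),0])*np.cos(np.pi/6)+np.array([0,0,.5])
for l in(-.07,0,.075): 
    P=np.array([.626,.132,.088])+l*X; print(l,((proj(s,P)-[220,120])*4).round(), "top0b",(proj(c,P)*1.42857).round())
E
python3 st.py .626 .132 .078 91.8
```

```text
time: 9.07
tool_pos: [0.6232, 0.1309, 0.2455]
orientation: [-0.001, -0.015, 1.0, -0.0]
ft_force: [0.6, -0.9, 0.4]
finger_gap: 0.35
grasp_force: 0.0
-0.07 [148. 274.] top0b [332. 294.]
0 [219. 204.] top0b [329. 257.]
0.075 [295. 128.] top0b [325. 215.]
t9.2 [0.6243 0.1307 0.2472] yaw 92.0 gap 0.350 F [-0.8  0.9  0.7] grip 0.0 q [-0.38  0.51  0.17  1.53 -0.09  1.11  1.41]
shift [-0.0016  0.0013  0.1692]
turn 0.003
```

View pics/s3.png

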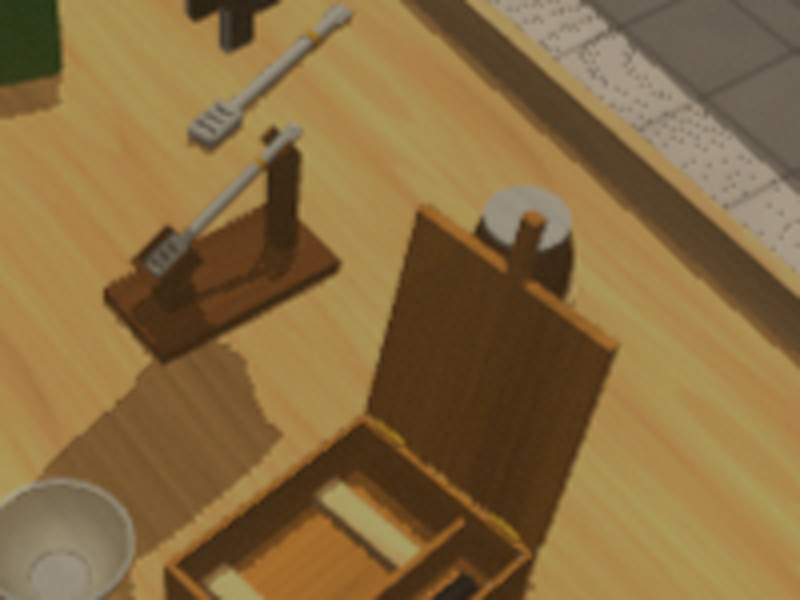

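The lid rests on its stop. In the side crop the bombilla runs from (150,270) to (292,130), within a pixel or so of the prediction. I'll descend and grip.

```bash
python3 -m inch '[[[0.03,-0.002,0.001,0.03,0],[0.03,0,0,0.03,0],[0.03,0,0,0.03,0],[0.03,0,0,0.03,0],[0.03,0,0,0,0],[0.03,0,0,0,0]]]'
python3 st.py .626 .132 .078 91.8
```

```text
time: 9.67
tool_pos: [0.6256, 0.1315, 0.1266]
orientation: [-0.001, -0.017, 1.0, -0.0]
ft_force: [0.0, 0.3, 0.7]
finger_gap: 0.356
grasp_force: 0.0
t9.7 [0.6256 0.1315 0.1266] yaw 91.9 gap 0.356 F [0.  0.3 0.7] grip 0.0 q [-0.37  0.63  0.15  1.67 -0.11  0.86  1.43]
shift [-0.0004  0.0005  0.0486]
turn 0.002
```

```bash
python3 -m inch '[[[0.03,0,0,0.025,0],[0.03,0,0,0.0235,0],[0.03,0,0,0,0],[0.0,0,0,0,0],[0,0,0,0,0],[0,0,0,0,0],[0,0,0,0,0],[0,0,0,0,0]]]' 25
python3 -m inch '[[[0,0,0,-0.01,0],[0,0,0,-0.02,0],[0,0,0,-0.03,0],[0,0,0,-0.03,0],[0,0,0,-0.01,0],[0,0,0,0,0]]]'
python3 st.py .537 -.119 .17 99.1
```

```text
time: 10.33
tool_pos: [0.6273, 0.1319, 0.0806]
orientation: [0.002, -0.016, 1.0, 0.0]
ft_force: [-0.7, -0.8, 8.5]
finger_gap: 0.088
grasp_force: 26.0
time: 10.83
tool_pos: [0.6277, 0.132, 0.1825]
orientation: [0.003, -0.016, 1.0, 0.001]
ft_force: [-0.3, -0.4, -1.4]
finger_gap: 0.09
grasp_force: 25.3
t10.8 [0.6277 0.132  0.1825] yaw 91.8 gap 0.090 F [-0.3 -0.4 -1.4] grip 25.3 q [-0.38  0.57  0.16  1.61 -0.1   0.97  1.42]
shift [ 0.0987 -0.2479  0.0115]
turn -0.127
```

```bash
python3 -m inch '[[[0,0.03,0,0,0],[0,0.03,0,0,0],[0,0.03,0,0,0],[0,0.009,0,0,0],[0,0,0,0,0],[0,0,0,0,-0.064],[0,0,0,0,-0.063],[0,0,0,0,0]]]'
python3 st.py .537 -.119 .17 99.1
```

```text
time: 11.5
tool_pos: [0.5277, 0.1286, 0.1778]
orientation: [0.0, -0.081, 0.997, -0.0]
ft_force: [-0.2, -0.5, -1.1]
finger_gap: 0.091
grasp_force: 25.3
t11.5 [0.5277 0.1286 0.1778] yaw 99.3 gap 0.091 F [-0.2 -0.5 -1.1] grip 25.3 q [-0.41  0.44  0.12  1.86 -0.07  0.84  1.48]
shift [ 0.0308 -0.2458  0.0079]
turn 0.003
```

```bash
python3 -m inch '[[[0,0.004,-0.03,0,0],[0,0.004,-0.03,0,0],[0,0.004,-0.03,0,0],[0,0.004,-0.03,0,0],[0,0.004,-0.03,0,0],[0,0.004,-0.03,0,0],[0,0.004,-0.03,0,0],[0,0.003,-0.03,0,0],[0,0,-0.006,0,0],[0,0,0,0,0],[0,0,0,0,0]]]'
python3 st.py .537 -.119 .06 99.1
python3 - <<'E'
from h import *
c=cam("top");s=cam("side")
t=c["img"][150:270,290:400,::-1]; g=s["img"][180:330,230:368,::-1]
print(t.shape,g.shape)
cv2.imwrite("pics/b4.png",np.hstack([cv2.resize(t,(400,436),interpolation=cv2.INTER_CUBIC),cv2.resize(g,(400,436),interpolation=cv2.INTER_CUBIC)]))
E
```

```text
time: 12.42
tool_pos: [0.5355, -0.119, 0.1777]
orientation: [-0.0, -0.079, 0.997, 0.0]
ft_force: [-0.4, 1.1, -0.7]
finger_gap: 0.09
grasp_force: 25.3
t12.4 [ 0.5355 -0.119   0.1777] yaw 99.0 gap 0.090 F [-0.4  1.1 -0.7] grip 25.3 q [ 0.03  0.45  0.14  1.85 -0.08  0.85  1.95]
shift [-0.0015 -0.0003  0.1177]
turn -0.002
(120, 110, 3) (150, 138, 3)
```

View pics/b4.png

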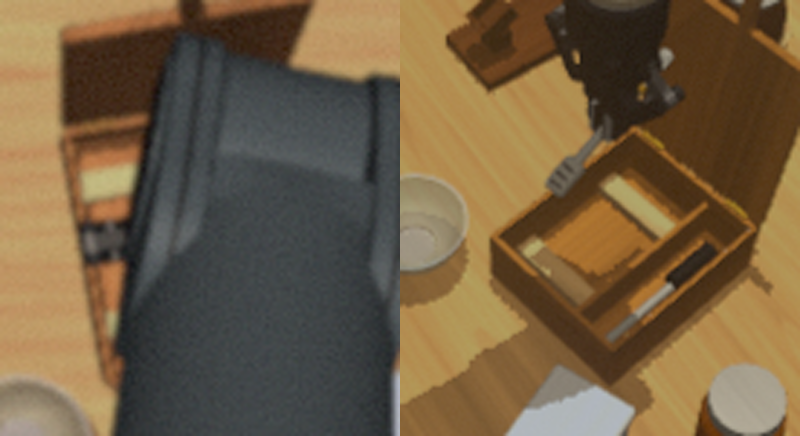

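The bombilla hangs over the bay with its filter end low at the front. I'll descend, then level it by pressing the filter end on the front batten.

```bash
python3 -m inch '[[[0,-0.003,0,0.03,0],[0,-0.002,0,0.03,0],[0,0,0,0.03,0],[0,0,0,0.025,0],[0,0,0,0,0],[0,0,0,0,0]]]' 20
python3 st.py .540 -.119 .05 99.1
```

```text
time: 13.02
tool_pos: [0.5396, -0.1171, 0.0625]
orientation: [-0.001, -0.08, 0.997, 0.0]
ft_force: [0.6, 0.3, 0.1]
finger_gap: 0.093
grasp_force: 25.3
t13.0 [ 0.5396 -0.1171  0.0625] yaw 99.2 gap 0.093 F [0.6 0.3 0.1] grip 25.3 q [ 0.06  0.61  0.11  1.95 -0.11  0.59  1.97]
shift [-0.0001 -0.002   0.0125]
turn 0.002
```

```bash
python3 -m inch '[[[0,0,-0.002,0.005,0],[0,0,0,0.005,0],[0,0,0,0.005,0],[0,0,0,0.004,0],[0,0,0,0.003,0],[0,0,0,0,0]]]' 20
python3 -m inch '[[[0,0,0,0.004,0],[0,0,0,0.003,0],[0,0,0,0.003,0],[0,0,0,0,0]]]'
```

```text
time: 13.52
tool_pos: [0.5409, -0.1204, 0.041]
orientation: [0.0, -0.08, 0.997, -0.0]
ft_force: [2.8, 0.4, 3.4]
finger_gap: 0.088
grasp_force: 25.7
time: 13.85
tool_pos: [0.5398, -0.1205, 0.0304]
orientation: [-0.001, -0.079, 0.997, 0.0]
ft_force: [-0.8, 0.5, 2.4]
finger_gap: 0.088
grasp_force: 25.6
```

It pivots in the grip at about 3 N, so I'll continue.

```bash
python3 -m inch '[[[0,0,0,0.004,0],[0,0,0,0.003,0],[0,0,0,0.003,0],[0,0,0,0.002,0],[0,0,0,0,0]]]'
python3 -m inch '[[[0,0,0,0.002,0],[0,0,0,0.001,0],[0,0,0,0,0],[0,0,0,0,0]]]'
python3 - <<'E'
from h import *
s=cam("side"); g=s["img"][180:330,230:430,::-1]
cv2.imwrite("pics/b5.png",cv2.resize(g,(800,600),interpolation=cv2.INTER_CUBIC))
E
```

```text
time: 14.27
tool_pos: [0.5403, -0.1204, 0.0186]
orientation: [-0.0, -0.08, 0.997, 0.0]
ft_force: [0.8, 0.2, 2.0]
finger_gap: 0.086
grasp_force: 25.6
time: 14.6
tool_pos: [0.5405, -0.1205, 0.0161]
orientation: [0.0, -0.079, 0.997, -0.0]
ft_force: [0.5, -0.3, 2.1]
finger_gap: 0.092
grasp_force: 25.7
```

View pics/b5.png

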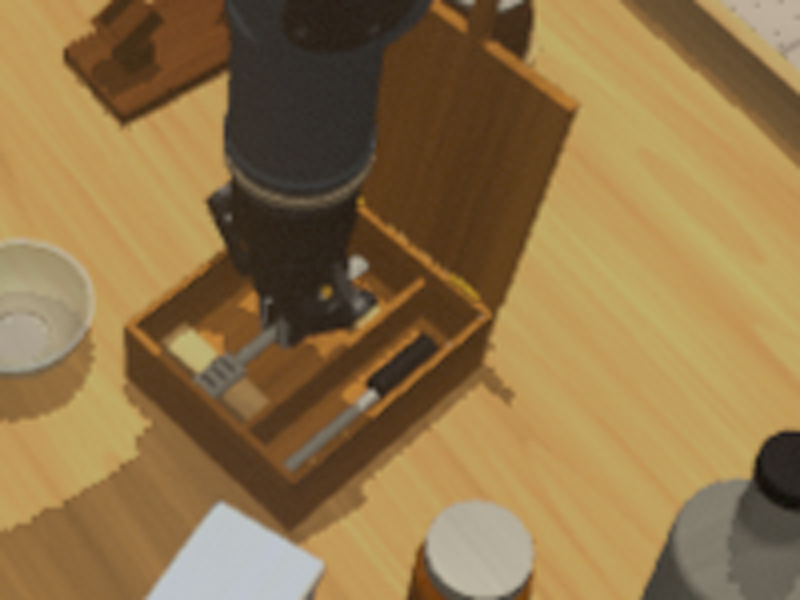

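The bombilla is nearly level, with its filter on the front batten at (215,380). I'll lower it the last couple of mm.

```bash
python3 -m inch '[[[0,0,0,0.001,0],[0,0,0,0.001,0],[0,0,0,0,0]]]'
python3 -m inch '[[[0,0,0,0.001,0],[0,0,0,0,0]]]'
```

```text
time: 14.9
tool_pos: [0.5408, -0.1205, 0.0141]
orientation: [0.0, -0.08, 0.997, -0.0]
ft_force: [2.1, 0.8, 4.7]
finger_gap: 0.088
grasp_force: 25.9
time: 15.07
tool_pos: [0.5409, -0.1205, 0.0137]
orientation: [0.001, -0.08, 0.997, -0.0]
ft_force: [0.8, 1.5, 10.7]
finger_gap: 0.09
grasp_force: 26.6
```

Force rises sharply, so it is on both battens. Opening and withdrawing.

```bash
python3 -m inch '[[[0.014,0,0,0,0],[0.02,0,0,0,0],[0.03,0,0,0,0],[0.03,0,0,0,0],[0.03,0,0,0,0],[0.03,0,0,-0.005,0],[0.03,0,0,-0.01,0],[0.03,0,0,-0.025,0],[0.03,0,0,-0.03,0],[0.03,0,0,-0.03,0],[0.03,0,0,-0.03,0],[0.03,0,0,0,0]]]'
python3 -m inch '[[[0.03,0,0.03,-0.02,0],[0.03,0,0.035,0,0],[0.03,0,0.035,0,0],[0.03,0,0.035,0,0],[0.03,0,0.035,0,0],[0.03,0,0.035,0,0],[0.03,0,0.035,0,0],[0.03,0,0,0,0],[0.03,0,0,0,0],[0.03,0,0,0,0]]]'
python3 - <<'E'
from h import *
c=cam("top");s=cam("side")
t=c["img"][150:270,290:400,::-1]; g=s["img"][180:330,230:368,::-1]
cv2.imwrite("pics/b6.png",np.hstack([cv2.resize(t,(400,436),interpolation=cv2.INTER_CUBIC),cv2.resize(g,(400,436),interpolation=cv2.INTER_CUBIC)]))
E
```

```text
time: 16.07
tool_pos: [0.5432, -0.1213, 0.1494]
orientation: [0.004, -0.079, 0.997, -0.001]
ft_force: [0.3, -0.8, -0.5]
finger_gap: 0.352
grasp_force: 0.0
time: 16.9
tool_pos: [0.5024, 0.1161, 0.1635]
orientation: [0.0, -0.08, 0.997, -0.0]
ft_force: [-0.1, -0.7, -0.5]
finger_gap: 0.354
grasp_force: 0.0
```

View pics/b6.png

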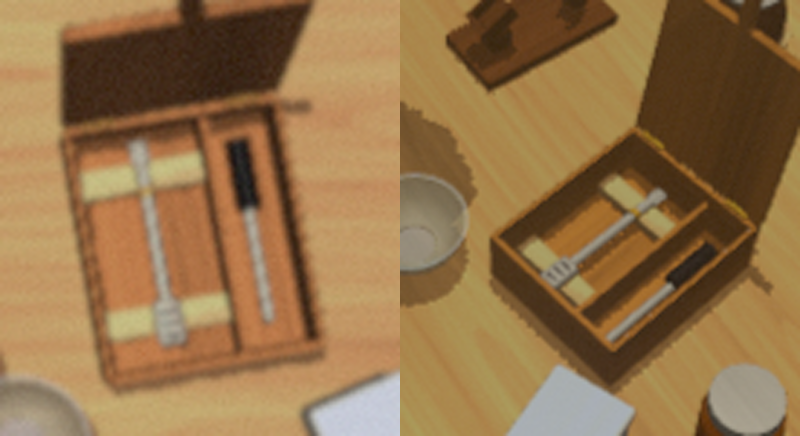

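The bombilla lies across both battens, from (138,140) to (172,345) in the top crop. It is centred within a few mm, and the lid is on its stop. Handing in.

```bash
python3 -c "
from cell import manip
print(manip.sign_off())"
```

```text
the job is handed in; nothing more can be done
None
```

I handed the job in at about 17 s of the 70 s allowed. In the last pictures the lid is open on its stop and the bombilla is released on both battens of the wide bay, with the gripper well clear. The judge's result was not reported back.

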